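Fetch the setting die from the covered case

TASK

Slide the loose grey cover of the sloping white case sideways along its guides (without lifting it off), to the side the clamp leaves free, and take out the tall round steel setting die with the narrow nose. Set it down gently, nose up, wholly on the round rubber pad in the white tray. Then slide the cover back so that it shuts all three pockets, leaving the other two parts in theirs and everything else on the bench undisturbed.

Things in the scene. Friction and masses are not known exactly. Their poses are not given: they have to be found in the camera images.
- deck: Sloping top of the white case (fixed in a run), facing away from the robot, 350 mm wide along its y, 112 mm along its x. Origin: centre of the flat face on which the cover slides, 75 mm above the table. x: up the slope, towards the robot; y: along the guides, to the robot's right; z: out of the face, leaning 28 degrees from vertical away from the robot.
- pockets (a point): Middle of the middle pocket's floor, 34 mm below the deck's face; axes as the deck's. Three pockets at y = -40, 0, +40 mm, each open 80 mm along x and 36 mm along y, walls 4 mm. On the floors two ribs along y, 4 x 4 mm, at x = -14.5 and +14.5 mm, keep the parts in the middle. The parts stand on the floor between the ribs. Beyond the pockets the face is plain to y = 175 mm either side.
- lip (a point): Middle of the top inner edge of the lower guide lip. Lips 5 mm high run along the deck's lower and upper edges, inner faces 97 mm apart (x = -48.5 and +48.5 mm in the deck's frame); the deck's ends are open. A level shelf along the high edge is 102 mm above the table.
- cover: Loose flat grey cover, 92 mm (x) by 132 mm (y) by 6 mm, 0.18 to 0.35 kg, lying on the deck between the lips, against the lower one. It starts over all three pockets and slides along the deck's y. Origin: centre of its underside; axes as the deck's. An upright grip rib in its middle is 14 mm thick (y), 36 mm long (x), its top 28 mm above the underside.
- die: Steel setting die: round body 22 mm in diameter, 24 mm tall, then a nose 12 mm in diameter; 31 mm tall over all, 0.05 to 0.1 kg. Origin: centre of its flat underside; z along its axis to the nose. Starts under the cover in one of the pockets, axis along the deck's z.
- block: Plain steel block 22 x 22 x 18 mm in another pocket, to be left there. Origin: centre of its underside.
- collar: Plain steel collar, 22 mm in diameter, 10 mm tall with a 10 mm bore, in the third pocket, to be left there. Origin: centre of its underside.
- clamp: Dark steel clamp with a magnifier on a neck, fixed on the case's high shelf about 110 mm left or right of the middle. Its jaw, 36 mm wide, 23 mm high, lies across the deck from x = -45 mm to the shelf and bars the cover on that side; the other side is free. Neck and lens reach out towards the robot, up to 95 mm above the shelf. Origin: centre of its foot on the shelf.
- tweezer_cup: Grey cup 38 mm across, 50 mm tall, tweezers in it to 115 mm, fixed on the high shelf at the other end from the clamp; it does not bar the cover. Origin: underside.
- pad (a point): Centre of the top face of the round black rubber pad (60 mm across, top 8 mm above the table) in the middle of the white work tray (fixed, 130 x 120 mm, rim 14 mm high), nearer the robot than the case, to its left or right. The twin tray on the other side has dark beads and no pad.
- stud_jar: Loose jar, 52 mm across, 75 mm tall, standing beyond the low edge of the case. Bystander. Origin: underside.
- trim_roll: Loose roll of trim, 76 mm across, 30 mm tall, beyond the low edge of the case. Bystander. Origin: underside.
- thread_cone_a: Loose cone of light thread, 68 mm across the foot, 135 mm tall, beside the case. Bystander. Origin: underside.
- thread_cone_b: Loose cone of dark thread, 68 mm across the foot, 135 mm tall, beside the case. Bystander. Origin: underside.
- screwdriver: Screwdriver, 160 mm long, lying far to the left. Bystander.
- hammer: Hammer, 220 mm long, lying far to the right. Bystander.
Mind the look-alikes: they are no part of the job. Leave any green look-alike of the cover alone.

How it is judged:
By the outcome, as a careful person would: the job done as asked, in the order asked, and still so for the second after the job is handed in, with the robot touching nothing.
It also fails if it takes over 64 s, if anything falls off the work surface, if the arm or the gripper's body presses on something with over 40 N, if the wrist force passes 120 N, or if a joint passes its speed limit or range.

ROBOT

A 6-joint arm with a two-finger parallel gripper is mounted at the origin on the work surface. World frame = base frame: x ahead of the robot, y to its left, z up, the work surface at z = 0. Lengths are in mm, angles in rad, forces in N, time in s.
With the tool pointing down it reaches from about 275 to 750 mm from the base axis. Payload 10.2 kg.
Tool frame: the origin (TCP) lies between the finger pads; the fingertips stand 19 mm ahead of it and the grasp point (between the pads) is the TCP; z points along the fingers, y is the line along which they close (so a half turn about z gives the same grasp; the last joint's range is limited). The gripper opens to 85 mm and grips with 20 to 120 N. Pads are 22 mm wide; open, the fingers measure 114 mm over their backs; the gripper's body (76 mm by 85 mm) begins 54 mm behind the grasp point. The pads swing forward as they close: fully open they stand 13 mm farther back than shut.
Start: joints at [0.946, 0.313, 1.498, -0, 1.331, -0.223], TCP at [205.328, 483.189, 250.294] pointing down, gripper open.
Joint ranges: [-2.94, 2.94], [-0.97, 2.17], [0.19, 2.56], [-1.23, 4.37], [0.02, 3.11], [-2.88, 2.88]. Speed limits (rad/s): [2.39, 2.39, 3.01, 3.14, 3.14, 3.14].

INTERFACE

Orientations are given as a unit quaternion [w, x, y, z].
In Python, from rig import sense, capture, finish_job gives the robot as it stands. The module is installed in compiled form; this text tells all that it offers.
- The arm moves only by the tool move_arm, never from a script. Its argument "moves" is a list of rows, each an object with "turn": the turn, a rotation vector about the tool's x, y, z in rad, a list of three; "translation": the shift along the tool's x, y, z in mm, a list of three; "hand": the opening, from 0 (shut) to 1 (fully open). In form: [{"turn": [wx, wy, wz], "translation": [x, y, z], "hand": hand}, ...]. A call has 1 to 10 rows; each row shifts and turns the commanded pose from where the row before left it, along the tool's axes as they then stand; what a row does not reach is not made up. A row lasts 1/12 s, in which the tool goes at most 41.7 mm and 7.16 degrees, less where a joint would pass 70% of its speed; a pose out of reach is approached as far as the arm can. A call with a gripper value outside its range is refused whole. The fingers move at their own pace and stop on an object; "grip_force" is the grip in N (left out, the last holds). Time passes only in rows, so rows that do not move let the fingers close. It gives the time, the measured TCP pose, the force, the opening and the grip force at its end, in the units of the state.
- sense(): the state, without advancing time (a new reading comes with each control period).
- capture(name): name is "scene" or "top" or "wrist"; returns a dict with "image" (480x640x3 uint8, blue, green, red), "z_map" (480x640 float32, mm along the optical axis (not along the pixel's ray), 0 where there is no reading), "vertical_fov" (degrees; the focal length in pixels is half the picture's height over the tangent of half this angle, whatever the lens; pixels are square), "cx", "cy" (the principal point, pixels), "R" (3x3) and "t" (3): a world point X has camera coordinates R X + t; the wrist camera has in their place "T_tool_cam" (4x4, takes a point from camera to tool coordinates, whose origin is the TCP and whose axes are the flange's). Camera axes: x right, y down, z forward; pixel columns grow to the right and rows downward; lengths in mm; the calibration is good to about 2 mm. The wrist camera is an equidistant fisheye: a pixel r from the principal point sees the ray r / f radians off the axis. A picture is of the moment at which its call begins: read the wrist's pose just before it.
- finish_job(): hands the job in; it is judged then, once.
The state is a dict: "time_s": time; "joints": joint angles; "dq": joint speeds; "tau": joint torques, N m; "eef_pos": TCP position; "ee_rot": TCP orientation; "force": force on the tool from outside, world axes, zero at the start; "wrist_torque": the same for the moment, N m; "grip_width": opening from 0.0 (shut) to 1.0 (fully open); "grip_force": force on a finger pad.
Only numpy, scipy, OpenCV 4.12 (cv2) and the standard library are available. Lean on these libraries where they do the work, as an engineer would, in place of code of your own. Each camera call takes 0.05 s, during which the arm holds its last target. There are 200 camera calls.

## Working session

There is one attempt and no reset: what is moved stays moved. The work goes in short steps, Python scripts to look and compute and a tool call to move; the robot and the scene stay as the last step left them, time stands still between calls to the robot, and variables do not carry over. Pictures are saved under pics/ and viewed, at most 10 in all, crops included, and the job is handed in when it is done.

Besides the shell and the picture viewer there is one more tool, called after "Request:" by a JSON object that holds its "method" and its "body". move_arm: Moves the arm, as the interface text tells. Its arguments: {"type":"object","properties":{"moves":{"type":"array","items":{"type":"object","properties":{"turn":{"type":"array","items":{"type":"number"}},"translation":{"type":"array","items":{"type":"number"}},"hand":{"type":"number"}}}},"grip_force":{"type":"number"}},"required":["moves"]}

```bash
mkdir -p pics; ls
python3 - <<'E'
from rig import sense,capture
import cv2,numpy as np,pickle
s=sense();print(s)
d={}
for n in("scene","top"):
    c=capture(n);d[n]=c;cv2.imwrite(f"pics/{n}0.png",c["image"])
    print(n,{k:c[k] for k in c if k not in("image","z_map")})
pickle.dump(d,open("c0.pkl","wb"))
E
```

```text
pics
{'time_s': 0.0, 'joints': array([ 9.45606970e-01,  3.13425489e-01,  1.49845070e+00, -2.24949036e-05,
        1.33099247e+00, -2.23367618e-01]), 'dq': array([ 1.26510072e-04,  6.39105099e-05, -1.07610990e-03,  2.98841460e-03,
       -1.04624407e-03,  5.63128415e-04]), 'tau': array([-1.33671970e-04, -4.12265897e+01, -2.59743100e+01, -1.96105088e-04,
        4.14988594e-03,  2.90797061e-05]), 'eef_pos': array([205.18251217, 482.98531104, 249.74247433]), 'ee_rot': array([-2.52688414e-04,  1.99559296e-01,  9.79885544e-01, -5.85934943e-04]), 'force': array([-0.78358621, -0.0959649 , -0.06701626]), 'wrist_torque': array([-0.02940747, -0.0052241 , -0.02333041]), 'grip_force': 0.0, 'grip_width': 1.001003112412032}
scene {'vertical_fov': 48.380931528005384, 'cx': 322.605406638421, 'cy': 238.2009342216007, 'R': array([[-0.38410941,  0.92326455,  0.00652159],
       [ 0.58124838,  0.24729506, -0.77523898],
       [-0.71736342, -0.29398592, -0.63163439]]), 't': array([ 187.82049009, -200.30745476, 1669.13061667])}
top {'vertical_fov': 49.3263468290038, 'cx': 315.98945410132205, 'cy': 242.3774843338278, 'R': array([[-0.00886657, -0.99991804, -0.00923543],
       [-0.98942578,  0.01010989, -0.14468727],
       [ 0.14476879,  0.00785489, -0.98943433]]), 't': array([  19.74358763,  476.88180429, 1539.49667797])}
```

View pics/scene0.png

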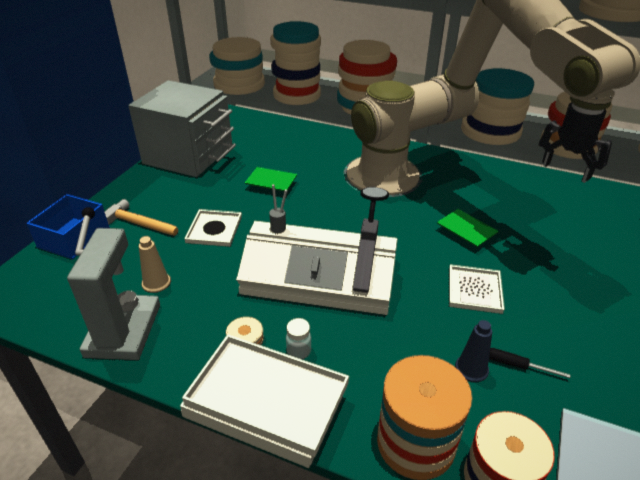

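View pics/top0.png

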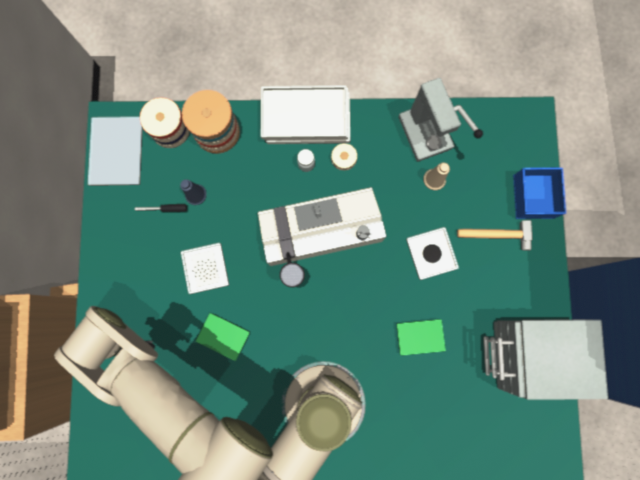

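The scene view shows the case with the cover at (317,267) and the clamp at (366,260), on the robot's left. In the top view the cover is at (318,214), the clamp at (284,233), the cup at (363,233) and the pad at (432,253). The free side is the robot's right, which is deck +y, and the pad is on that side too.

```bash
cat > h.py <<'E'
import numpy as np,cv2
def f(c): return 240/np.tan(np.radians(c["vertical_fov"]/2))
def cloud(c):
    v,u=np.mgrid[:480,:640]; z=c["z_map"]; F=f(c)
    P=np.stack([(u-c["cx"])/F*z,(v-c["cy"])/F*z,z],-1)
    return (P-c["t"])@c["R"]
def ray(c,u,v):
    F=f(c); d=np.array([(u-c["cx"])/F,(v-c["cy"])/F,1.])@c["R"]
    return -c["R"].T@c["t"],d
def onplane(c,uv,p0,n):
    o,d=ray(c,*uv); return o+d*(np.dot(p0-o,n)/np.dot(d,n))
def pix(c,X):
    q=c["R"]@X+c["t"];return q[:2]/q[2]*f(c)+[c["cx"],c["cy"]]
E
python3 - <<'E'
from h import *
import pickle
d=pickle.load(open("c0.pkl","rb"))
np.set_printoptions(precision=2,suppress=True)
for n,roi,proi in(("top",(255,185,390,265),(405,225,460,280)),("scene",(235,220,400,315),(183,205,245,250))):
    c=d[n];P=cloud(c);im=c["image"].astype(int)
    Z=[]
    # pad
    x0,y0,x1,y1=proi; m=np.zeros((480,640),bool); m[y0:y1,x0:x1]=im[y0:y1,x0:x1].max(2)<45
    k,l,st,ce=cv2.connectedComponentsWithStats(m.astype(np.uint8)); j=1+np.argmax(st[1:,4])
    print(n,"pad",st[j],ce[j],onplane(c,ce[j],np.array([0,0,8.]),np.array([0,0,1.])),"depth",np.median(P[l==j],0))
    # white plane of deck
    x0,y0,x1,y1=roi; m=np.zeros((480,640),bool); m[y0:y1,x0:x1]=True
    pts=P[m&(c["z_map"]>0)]; pts=pts[(pts[:,2]>45)&(pts[:,2]<110)]
    # ransac plane w/ tilt ~28deg
    rng=np.random.default_rng(0);best=0
    for _ in range(2000):
        a=pts[rng.choice(len(pts),3)];nn=np.cross(a[1]-a[0],a[2]-a[0]);L=np.linalg.norm(nn)
        if L<1:continue
        nn/=L; nn*=np.sign(nn[2])
        if abs(np.degrees(np.arccos(nn[2]))-28)>5:continue
        s=(abs((pts-a[0])@nn)<1.5).sum()
        if s>best:best=s;bn=nn;bp=a[0]
    i=abs((pts-bp)@bn)<1.5;q=pts[i];cc=q.mean(0);nn=np.linalg.svd(q-cc)[2][2];nn*=np.sign(nn[2])
    print("plane",best,len(pts),cc,nn,"tilt",np.degrees(np.arccos(nn[2])),"yaw",np.degrees(np.arctan2(nn[1],nn[0])))
    # cover mask
    g=im.max(2);sat=g-im.min(2);m2=m&(g>50)&(g<130)&(sat<25)
    k,l,st,ce=cv2.connectedComponentsWithStats(m2.astype(np.uint8));
    for j in 1+np.argsort(-st[1:,4])[:3]:
        print("grey",st[j],ce[j],np.median(P[l==j],0),im[l==j].mean(0))
    x0,y0,x1,y1=roi;cv2.imwrite(f"pics/{n}z.png",cv2.resize(c["image"][y0:y1,x0:x1],None,fx=5 if n=="top" else 4.5,fy=5 if n=="top" else 4.5,interpolation=cv2.INTER_CUBIC))
E
```

```text
Traceback (most recent call last):
ValueError: attempt to get argmax of an empty sequence
```

```bash
cat > m.py <<'E'
from h import *
import pickle
d=pickle.load(open("c0.pkl","rb"))
np.set_printoptions(precision=2,suppress=True)
print(d["top"]["image"][253,432],d["scene"]["image"][227,214],d["top"]["image"][214,305],d["scene"]["image"][262,300])
for n,roi,proi in(("top",(255,185,390,265),(412,232,452,274)),("scene",(235,220,400,315),(193,213,236,241))):
    c=d[n];P=cloud(c);im=c["image"].astype(int)
    g=im.max(2);sat=g-im.min(2)
    x0,y0,x1,y1=proi; m=np.zeros((480,640),bool); m[y0:y1,x0:x1]=((g<100)&(sat<25))[y0:y1,x0:x1]
    k,l,st,ce=cv2.connectedComponentsWithStats(m.astype(np.uint8)); j=1+np.argmax(st[1:,4])
    print(n,"pad",st[j],ce[j],onplane(c,ce[j],np.array([0,0,8.]),np.array([0,0,1.])),"depth",np.median(P[l==j],0))
    x0,y0,x1,y1=roi; m=np.zeros((480,640),bool); m[y0:y1,x0:x1]=True
    pts=P[m&(c["z_map"]>0)]; pts=pts[(pts[:,2]>45)&(pts[:,2]<110)]
    rng=np.random.default_rng(0);best=0
    for _ in range(2000):
        a=pts[rng.choice(len(pts),3)];nn=np.cross(a[1]-a[0],a[2]-a[0]);L=np.linalg.norm(nn)
        if L<1:continue
        nn/=L; nn*=np.sign(nn[2])
        if abs(np.degrees(np.arccos(nn[2]))-28)>5:continue
        s=(abs((pts-a[0])@nn)<1.5).sum()
        if s>best:best=s;bn=nn;bp=a[0]
    i=abs((pts-bp)@bn)<1.5;q=pts[i];cc=q.mean(0);nn=np.linalg.svd(q-cc)[2][2];nn*=np.sign(nn[2])
    print("plane",best,len(pts),cc,nn,"tilt",np.degrees(np.arccos(nn[2])),"yaw",np.degrees(np.arctan2(nn[1],nn[0])))
    m2=m&(g>50)&(g<130)&(sat<25)
    k,l,st,ce=cv2.connectedComponentsWithStats(m2.astype(np.uint8));
    for j in 1+np.argsort(-st[1:,4])[:3]:
        print("grey",st[j],ce[j],np.median(P[l==j],0),im[l==j].mean(0),cv2.minAreaRect(np.argwhere(l==j)[:,::-1].astype(np.float32)))
    s=5 if n=="top" else 4.5
    cv2.imwrite(f"pics/{n}z.png",cv2.resize(c["image"][y0:y1,x0:x1],None,fx=s,fy=s,interpolation=cv2.INTER_CUBIC))
E
python3 m.py
```

```text
[54 55 57] [29 31 33] [137 140 137] [121 130 128]
top pad [423 245  18  17 237] [431.71 253.09] [ 444.37 -337.04    8.  ] depth [ 444.92 -337.7     6.73]
plane 913 5715 [561.25 -29.88  77.56] [0.46 0.08 0.88] tilt 28.05571622461681 yaw 9.192219510373215
grey [268 206 116  59 914] [299.41 240.25] [465.69  97.71  93.23] [104.69 108.13 108.04] ((326.6486511230469, 240.47076416015625), (111.71900939941406, 59.284637451171875), 6.225829124450684)
grey [312 206  10  13  47] [315.66 212.57] [553.72  16.72  89.23] [117.28 120.34 118.19] ((315.0000305175781, 212.00003051757812), (12.727920532226562, 5.656853675842285), 45.0)
grey [357 234   8   6  18] [359.89 237.11] [ 473.35 -108.27  145.35] [ 99.22 102.5  101.56] ((359.8846435546875, 237.07693481445312), (8.062257766723633, 2.480694532394409), 29.744882583618164)
scene pad [204 221  21  14 228] [213.8  227.35] [ 447.55 -335.29    8.  ] depth [ 447.5  -335.52    7.37]
plane 1900 8925 [565.7  -34.22  77.01] [0.46 0.07 0.88] tilt 27.873292854700917 yaw 8.626506927670919
grey [ 237  280  152   35 2091] [313.62 297.25] [596.32  24.16  20.29] [73.81 88.03 90.98] ((311.93603515625, 297.060546875), (153.14111328125, 14.0044584274292), 7.907162666320801)
grey [ 250  233  145   63 1079] [354.   260.49] [520.61 113.53  97.16] [85.78 91.53 95.08] ((322.0474548339844, 242.41635131835938), (134.62399291992188, 56.46062088012695), 29.56657600402832)
grey [285 255  57  35 755] [309.97 275.39] [580.71   6.89  67.2 ] [111.49 120.95 118.73] ((314.96551513671875, 270.5862121582031), (56.56739807128906, 30.89588737487793), 7.765166282653809)
```

View pics/topz.png

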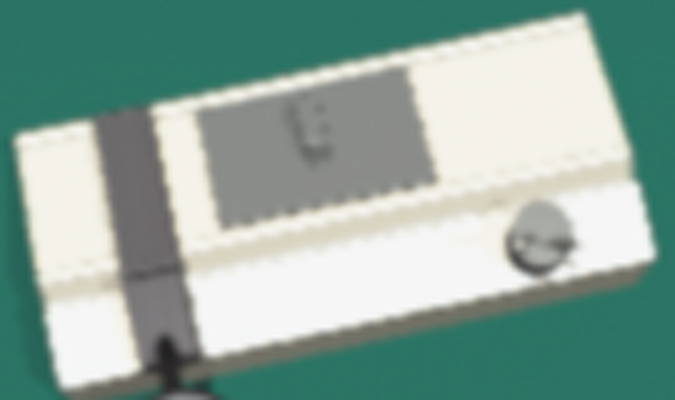

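```bash
cat > m2.py <<'E'
from h import *
import pickle
d=pickle.load(open("c0.pkl","rb"));c=d["top"]
np.set_printoptions(precision=1,suppress=True)
def crop(p): return np.array(p)/5+[254.6,184.6]
# horizontal edge: high shelf far edge at z=102 (shelf/slope break) and rear shelf edge z=102
Z=np.array([0,0,1.])
A=[onplane(c,crop(p),np.array([0,0,102.]),Z) for p in((62,388),(655,258))]
print("shelf rear",A,"len",np.linalg.norm(A[1]-A[0]),"yaw",np.degrees(np.arctan2(*(A[0]-A[1])[:2][::-1]))-90)
for src in("top",):
  yaw=np.arctan2(*(A[0]-A[1])[:2][::-1])-np.pi/2
  for it in range(2):
    t=np.radians(28)
    ydir=np.array([np.sin(yaw),-np.cos(yaw),0]); h=np.array([np.cos(yaw),np.sin(yaw),0])
    n=np.sin(t)*h+np.cos(t)*Z; xdir=np.cross(ydir,n)
    # plane passes: from measured cloud white points
    p0=np.array([563.5,-32,77.3]) # mean
    E=[onplane(c,crop(p),p0+5*n,n) for p in((15,135),(585,12))]
    yaw2=np.arctan2(*(E[0]-E[1])[:2][::-1])-np.pi/2
    print("low edge",E,np.linalg.norm(E[1]-E[0]),"yaw",np.degrees(yaw2)); 
  print("xdir",xdir,"y",ydir,"n",n)
  C=np.array([onplane(c,crop(p),p0+6*n,n) for p in((200,112),(407,66),(437,183),(222,228))])
  print("cover",C,[np.linalg.norm(C[i]-C[i-1]) for i in range(4)]);cen=C.mean(0)-6*n;print("cover org",cen)
  print("edge yaw",np.degrees(np.arctan2(*(C[0]-C[1])[:2][::-1]))-90,np.degrees(np.arctan2(*(C[3]-C[2])[:2][::-1]))-90)
  # deck centre from lower outer edge corners
  o=(E[0]+E[1])/2-5*n; print("deck org from low edge",o+xdir*56,o+xdir*53.5)
  dd=(cen-(o+xdir*56)); print("cover in deck",dd@xdir,dd@ydir,dd@n)
E
python3 m2.py
```

```text
shelf rear [array([411.2, 155.7, 102. ]), array([ 483.2, -186.2,  102. ])] len 349.396975332453 yaw 11.88832273182419
low edge [array([569.1, 189.4,  55.8]), array([ 640.9, -154.1,   56.1])] 350.9174206475562 yaw 11.814475651335323
low edge [array([569.1, 189.4,  55.8]), array([ 640.9, -154.1,   56.1])] 350.9174206475562 yaw 11.814475651335323
xdir [-0.9 -0.2  0.5] y [ 0.2 -1.   0. ] n [0.5 0.1 0.9]
cover [[580.3  77.9  63.3]
 [607.2 -46.1  62.9]
 [527.7 -61.1 105.9]
 [502.8  63.4 105.3]] [np.float64(89.39449163130966), np.float64(126.92515405629337), np.float64(91.56904342403655), np.float64(126.93194357712308)]
cover org [551.7   7.9  79. ]
edge yaw 12.213032141826176 11.346146946040747
deck org from low edge [554.3   7.   77.8] [556.5   7.4  76.6]
cover in deck 2.6256361745979295 -1.4755357783918848 1.745270594710746e-13
```

```bash
cat > plan.py <<'E'
from h import *
from scipy.spatial.transform import Rotation as Ro
from rig import sense
np.set_printoptions(precision=1,suppress=True)
yaw=np.radians(11.85);t=np.radians(28)
yd=np.array([np.sin(yaw),-np.cos(yaw),0]);hh=np.array([np.cos(yaw),np.sin(yaw),0])
n=np.sin(t)*hh+np.array([0,0,np.cos(t)]);xd=np.cross(yd,n)
O=np.array([554.5,7,75.])
RD=np.stack([xd,-yd,-n],1)            # tool for rib, tilted
RV=np.stack([-hh,-yd,[0,0,-1.]],1)    # vertical, same yaw
def turn(R,rv): return R@Ro.from_rotvec(rv).as_matrix()
def now():
    s=sense();return s,np.array(s["eef_pos"]),Ro.from_quat(np.roll(s["ee_rot"],-1)).as_matrix()
def rel(p,R,p0=None,R0=None):
    if p0 is None:_,p0,R0=now()
    w=Ro.from_matrix(R0.T@R).as_rotvec();d=R0.T@(p-p0)
    print("turn",np.round(w,3),"deg",np.degrees(np.linalg.norm(w)).round(1),"shift(now axes)",d,"shift(new axes)",R.T@(p-p0),"dist",np.linalg.norm(d).round(1))
E
python3 - <<'E'
from plan import *
s,p,R=now(); print(RV);rel(np.array([530,5,340.]),RV)
E
```

```text
[[-1.  -0.2  0. ]
 [-0.2  1.   0. ]
 [-0.  -0.  -1. ]]
turn [-0.  -0.  -0.6] deg 34.9 shift(now axes) [-485.9 -313.   -90. ] shift(new axes) [-219.7 -534.5  -90.2] dist 584.9
```

Request:
{"method": "move_arm", "body": {"moves": [{"turn": [0,0,-0.1015],"translation": [0,0,-15],"hand": 1},{"turn": [0,0,-0.1015],"translation": [0,0,-15],"hand": 1},{"turn": [0,0,-0.1015],"translation": [0,0,-15],"hand": 1},{"turn": [0,0,-0.1015],"translation": [0,0,-15],"hand": 1},{"turn": [0,0,-0.1015],"translation": [0,0,-15],"hand": 1},{"turn": [0,0,-0.1015],"translation": [0,0,-15],"hand": 1},{"turn": [0,0,0],"translation": [-14.6,-35.6,0],"hand": 0.6},{"turn": [0,0,0],"translation": [-14.6,-35.6,0],"hand": 0.6},{"turn": [0,0,0],"translation": [-14.6,-35.6,0],"hand": 0.6},{"turn": [0,0,0],"translation": [-14.6,-35.6,0],"hand": 0.6}]}}

```text
time_s: 0.93
eef_pos: [292.1, 354.4, 340.0]
ee_rot: [-0.0, -0.104, 0.995, -0.0]
force: [0.7, 0.2, -0.9]
grip_width: 0.598
grip_force: 0.0
```

Request:
{"method": "move_arm", "body": {"moves": [{"turn": [0,0,0],"translation": [-14.6,-35.6,0],"hand": 0.5},{"turn": [0,0,0],"translation": [-14.6,-35.6,0],"hand": 0.5},{"turn": [0,0,0],"translation": [-14.6,-35.6,0],"hand": 0.5},{"turn": [0,0,0],"translation": [-14.6,-35.6,0],"hand": 0.5},{"turn": [0,0,0],"translation": [-14.6,-35.6,0],"hand": 0.5},{"turn": [0,0,0],"translation": [-14.6,-35.6,0],"hand": 0.5},{"turn": [0,0,0],"translation": [-14.6,-35.6,0],"hand": 0.5},{"turn": [0,0,0],"translation": [-14.6,-35.6,0],"hand": 0.5},{"turn": [0,0,0],"translation": [-14.6,-35.6,0],"hand": 0.5},{"turn": [0,0,0],"translation": [-14.6,-35.6,0],"hand": 0.5}]}}

```text
time_s: 1.77
eef_pos: [508.5, 35.6, 340.1]
ee_rot: [-0.0, -0.103, 0.995, 0.0]
force: [0.2, 0.9, -0.0]
grip_width: 0.5
grip_force: 0.0
```

Run:
```python
from plan import *
from rig import capture
import pickle
s,p,R=now();c=capture("wrist");print(s["time_s"],p,R,s["joints"],s["grip_width"])
c["p"]=p;c["Rt"]=R;pickle.dump(c,open("w1.pkl","wb"))
print({k:c[k] for k in c if k not in("image","z_map","p","Rt")})
rel(np.array([530,5,340.]),RV)
cv2.imwrite("pics/w1.png",c["image"])
```

```text
1.7667 [508.5  35.6 340.1] [[-1.  -0.2 -0. ]
 [-0.2  1.   0. ]
 [ 0.   0.  -1. ]] [-0.2  0.2  1.4  0.   1.5 -1.9] 0.49966598435812926
{'vertical_fov': 65.70646984690485, 'cx': 317.03093297954064, 'cy': 240.27181514774244, 'T_tool_cam': array([[  -0. ,   -1. ,   -0.3,   73.1],
       [   1. ,   -0. ,   -0. ,   -0.3],
       [   0. ,   -0.3,    1. , -123.4],
       [   0. ,    0. ,    0. ,    1. ]])}
turn [-0. -0. -0.] deg 0.3 shift(now axes) [-13.2 -29.   -1. ] shift(new axes) [-13.1 -29.1  -1.1] dist 31.9
```

View pics/w1.png

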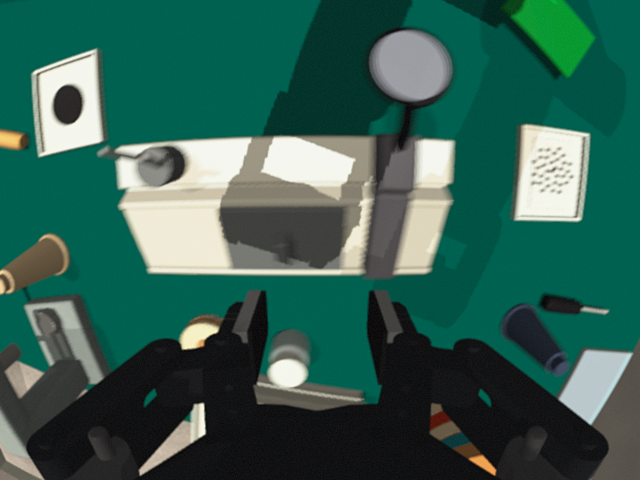

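The wrist view shows the case from above. The cover spans about (223,207) to (345,268) with its rib at (285,248). The clamp jaw is at (385,230), the cup at (160,165) and the pad at (68,104). Next I'll refine the deck plane, the rib and the lips from the wrist depth.

```bash
cat >> plan.py <<'E'
def wcloud(c):
    v,u=np.mgrid[:480,:640].astype(float);F=f(c);a=u-c["cx"];b=v-c["cy"];r=np.hypot(a,b)+1e-9;th=r/F
    z=c["z_map"];k=np.tan(th)/r*z
    P=np.stack([a*k,b*k,z],-1);T=c["T_tool_cam"]
    return (P@T[:3,:3].T+T[:3,3])@c["Rt"].T+c["p"]
E
cat > w.py <<'E'
from plan import *
import pickle
c=pickle.load(open("w1.pkl","rb"));P=wcloud(c);ok=(c["z_map"]>0)
im=c["image"].astype(int);g=im.max(2);sat=g-im.min(2)
D=(P-O)@np.stack([xd,yd,n],1)
ok[285:]=False
q=D[ok&(abs(D[...,0])<40)&(abs(D[...,1]-120)<45)&(abs(D[...,2])<15)]
A=np.c_[q[:,:2]-[0,120],np.ones(len(q))];print("free face z fit: slopes,offset",np.linalg.lstsq(A,q[:,2],rcond=None)[0],len(q))
q=D[ok&(abs(D[...,0])<44)&(abs(D[...,1])<60)&(D[...,2]>0)&(D[...,2]<14)];print("cover top z",np.median(q[:,2]))
m=ok&(abs(D[...,0])<40)&(abs(D[...,1])<40)&(D[...,2]>22)&(D[...,2]<38);q=D[m];print("rib",len(q),np.median(q,0),np.percentile(q,2,0),np.percentile(q,98,0))
# lips / outline
for y in(80,100,120,140,160):
    q=D[ok&(abs(D[...,1]-y)<4)&(D[...,2]>-8)&(D[...,2]<40)]; print(y,"x range",q[:,0].min(),q[q[:,2]<10][:,0].max())
q=D[ok&(abs(D[...,0])<40)&(abs(D[...,2])<10)];print("y range",q[:,1].min(),q[:,1].max())
# cover boundary by brightness in a row of free side
w=ok&(abs(D[...,0])<15)&(D[...,1]>40)&(D[...,1]<100)&(abs(D[...,2])<12)
o=np.argsort(D[w][:,1]);gy=D[w][o,1];gg=g[w][o]
for a in range(56,80,2): print(a,gg[(gy>=a)&(gy<a+2)].mean().round(),end=" ")
# shelf, cup, pad
q=P[ok&(D[...,0]>70)&(P[...,2]>85)&(P[...,2]<112)];print("\nshelf z",np.median(q[:,2]))
for nm,lo,hi in(("cup/tweez",112,230),):
    for s,cnd in(("right",D[...,1]>0),("left",D[...,1]<0)):
        q=D[ok&cnd&(P[...,2]>lo)&(P[...,2]<hi)&(D[...,1]<200)];print(nm,s,np.percentile(q,2,0),np.percentile(q,98,0))
m=np.zeros_like(ok);m[80:130,45:95]=((g<60)&(sat<25))[80:130,45:95]
print("pad",np.median(P[m],0),m.sum(),P[m].min(0),P[m].max(0))
E
python3 w.py
```

```text
free face z fit: slopes,offset [-0.  -0.  -0.3] 3623
cover top z 5.576824003711036
rib 349 [ 3.2 -3.5 27.3] [-16.8 -10.   22.9] [17.6  3.3 28.6]
80 x range -55.349347448546986 73.64332635591514
100 x range -56.05915528803093 125.6625507187474
120 x range -55.00316146662687 71.16923257895637
140 x range -55.30027447377963 73.35386083999046
160 x range -56.29468815185011 74.38831696455463
y range -176.75548789021892 385.46083379918275
56 82.0 58 86.0 60 91.0 62 96.0 64 114.0 66 157.0 68 204.0 70 227.0 72 237.0 74 241.0 76 240.0 78 240.0 
shelf z 101.8180291701944
cup/tweez right [92.6 86.8 -8.8] [160.3 122.8  71.6]
cup/tweez left [  44.6 -138.9   -0.8] [221.2 -82.   36.5]
pad [ 446.2 -338.1    8.1] 801 [ 420.  -365.7    5.3] [472.2  20.3 463.5]
```

Run:
```python
from plan import *
D=np.stack([xd,yd,n],1)
rel(O+D@[0,-3,100],RD)
print(O+D@[0,-3,100])
```

```text
turn [-0.   0.5 -0. ] deg 27.9 shift(now axes) [-84.7 -28.5 175.6] shift(new axes) [-157.   -29.2  115.5] dist 197.0
[599.8  19.6 163.3]
```

Request:
{"method": "move_arm", "body": {"moves": [{"turn": [0,0.0975,0],"translation": [0,0,0],"hand": 0.4},{"turn": [0,0.0975,0],"translation": [0,0,0],"hand": 0.4},{"turn": [0,0.0975,0],"translation": [0,0,0],"hand": 0.4},{"turn": [0,0.0975,0],"translation": [0,0,0],"hand": 0.4},{"turn": [0,0.0975,0],"translation": [0,0,0],"hand": 0.4},{"turn": [0,0,0],"translation": [-31.4,-5.8,23.1],"hand": 0.4},{"turn": [0,0,0],"translation": [-31.4,-5.8,23.1],"hand": 0.4},{"turn": [0,0,0],"translation": [-31.4,-5.8,23.1],"hand": 0.4},{"turn": [0,0,0],"translation": [-31.4,-5.8,23.1],"hand": 0.4},{"turn": [0,0,0],"translation": [-31.4,-5.8,23.1],"hand": 0.4}]}}

```text
time_s: 2.65
eef_pos: [597.1, 26.5, 162.5]
ee_rot: [-0.24, -0.1, 0.965, -0.025]
force: [1.3, 0.0, -0.2]
grip_width: 0.403
grip_force: 0.0
```

Run:
```python
from plan import *
from rig import capture
import pickle
D=np.stack([xd,yd,n],1)
s,p,R=now();c=capture("wrist");print(s["time_s"],(p-O)@D,s["joints"],s["grip_width"],s["force"])
c["p"]=p;c["Rt"]=R;pickle.dump(c,open("w2.pkl","wb"))
rel(O+D@[0,-3,30],RD)
cv2.imwrite("pics/w2.png",c["image"])
P=wcloud(c);Q=(P-O)@D;ok=(c["z_map"]>0)&(abs(Q[...,0])<50)&(abs(Q[...,1])<40)
m=ok&(Q[...,2]>22)&(Q[...,2]<35);q=Q[m];print("rib",len(q),np.percentile(q,[2,50,98],axis=0))
```

```text
2.65 [  0.7 -10.3  98.8] [-0.1  0.8  1.  -0.1  1.8 -1.9] 0.40341531772494216 [ 1.3  0.  -0.2]
turn [ 0. -0.  0.] deg 0.6 shift(now axes) [ 2.5 -7.2 60.8] shift(new axes) [ 3.1 -7.  60.8] dist 61.2
rib 1509 [[-17.  -10.5  24.5]
 [  1.5  -3.7  27.3]
 [ 17.1   3.1  28.6]]
```

View pics/w2.png

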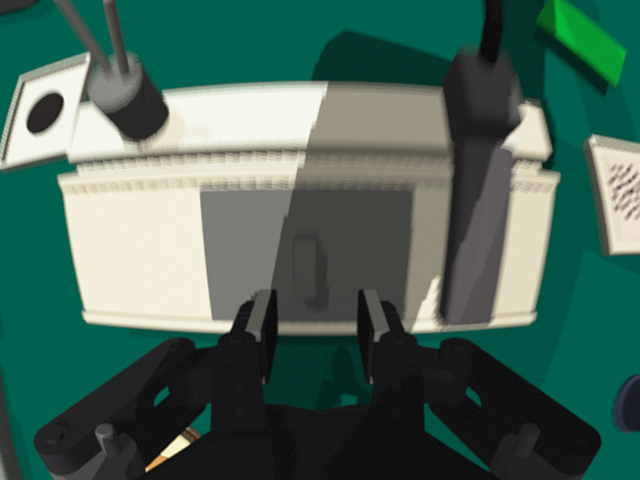

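The wrist view at the tilted approach shows the rib at (306,265), between the fingers and slightly towards the right. The cover spans (203..412, 187..320).

Request:
{"method": "move_arm", "body": {"moves": [{"turn": [0,0,0],"translation": [0,0,15],"hand": 0.4},{"turn": [0,0,0],"translation": [0,0,15],"hand": 0.4},{"turn": [0,0,0],"translation": [0,0,10],"hand": 0.4},{"turn": [0,0,0],"translation": [0,0,0],"hand": 0.4},{"turn": [0,0,0],"translation": [0,0,0],"hand": 0.4}]}}

```text
time_s: 3.12
eef_pos: [578.2, 22.7, 129.5]
ee_rot: [-0.24, -0.1, 0.965, -0.025]
force: [0.0, 0.3, 0.2]
grip_width: 0.402
grip_force: 0.0
```

Run:
```python
from plan import *
D=np.stack([xd,yd,n],1)
s,p,R=now();print(s["time_s"],(p-O)@D,s["grip_width"],s["force"])
rel(O+D@[0,-3.7,30],RD)
```

```text
3.1167 [  2.3 -10.5  60.6] 0.4020564413956193 [0.  0.3 0.2]
turn [-0.  0.  0.] deg 0.0 shift(now axes) [-2.2 -6.8 30.6] shift(new axes) [-2.3 -6.8 30.6] dist 31.4
```

Orientation is now exact. Correct sideways, go down and grip lightly.

Request:
{"method": "move_arm", "body": {"moves": [{"turn": [0,0,0],"translation": [-2.3,-6.8,5],"hand": 0.4},{"turn": [0,0,0],"translation": [0,0,10],"hand": 0.4},{"turn": [0,0,0],"translation": [0,0,10],"hand": 0.4},{"turn": [0,0,0],"translation": [0,0,5],"hand": 0.4},{"turn": [0,0,0],"translation": [0,0,0],"hand": 0.25},{"turn": [0,0,0],"translation": [0,0,0],"hand": 0.2},{"turn": [0,0,0],"translation": [0,0,0],"hand": 0.1},{"turn": [0,0,0],"translation": [0,0,0],"hand": 0.1},{"turn": [0,0,0],"translation": [0,0,0],"hand": 0.1}], "grip_force": 25}}

```text
time_s: 3.87
eef_pos: [568.6, 13.5, 102.4]
ee_rot: [-0.239, -0.1, 0.965, -0.025]
force: [3.5, 0.2, 1.4]
grip_width: 0.154
grip_force: 27.9
```

Request:
{"method": "move_arm", "body": {"moves": [{"turn": [0,0,0],"translation": [0,-6,0],"hand": 0.1},{"turn": [0,0,0],"translation": [0,-14,0],"hand": 0.1},{"turn": [0,0,0],"translation": [0,-17,0],"hand": 0.1},{"turn": [0,0,0],"translation": [0,-17,0],"hand": 0.1},{"turn": [0,0,0],"translation": [0,-17,0],"hand": 0.1},{"turn": [0,0,0],"translation": [0,-17,0],"hand": 0.1},{"turn": [0,0,0],"translation": [0,-17,0],"hand": 0.1},{"turn": [0,0,0],"translation": [0,-16,0],"hand": 0.1},{"turn": [0,0,0],"translation": [0,-10,0],"hand": 0.1},{"turn": [0,0,0],"translation": [0,0,0],"hand": 0.1}]}}

```text
time_s: 4.7
eef_pos: [595.7, -116.9, 102.6]
ee_rot: [-0.239, -0.099, 0.966, -0.025]
force: [3.7, -2.8, 3.2]
grip_width: 0.151
grip_force: 28.1
```

Run:
```python
from plan import *
from rig import capture
import pickle
D=np.stack([xd,yd,n],1)
s,p,R=now();c=capture("wrist");print(s["time_s"],(p-O)@D,s["joints"],s["grip_width"],s["force"])
c["p"]=p;c["Rt"]=R;pickle.dump(c,open("w3.pkl","wb"));cv2.imwrite("pics/w3.png",c["image"])
```

```text
4.7 [ -0.2 129.7  31.3] [-0.3  0.9  1.  -0.2  1.7 -2. ] 0.15097035246343993 [ 3.7 -2.8  3.2]
```

View pics/w3.png

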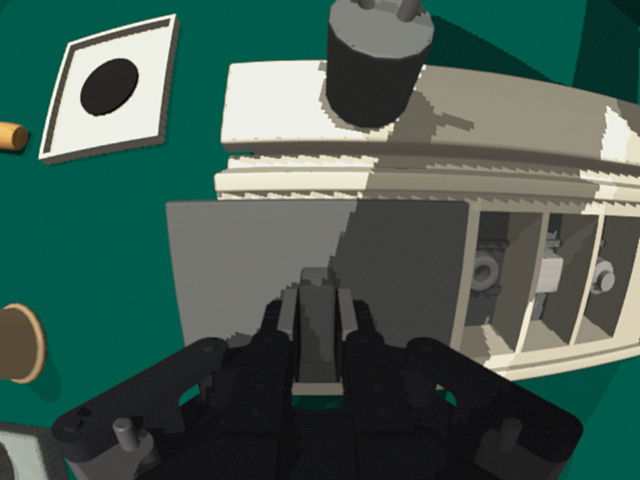

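The wrist view shows all three pockets open. The collar is at (485,270) in y=+40, the block at (550,270) in y=0, and the die, with its narrow nose, at (602,275) in y=-40. Now I'll release, retreat and go over the die with the hand turned a quarter.

Request:
{"method": "move_arm", "body": {"moves": [{"turn": [0,0,0],"translation": [0,0,0],"hand": 0.3},{"turn": [0,0,0],"translation": [0,0,0],"hand": 0.4},{"turn": [0,0,0],"translation": [0,0,-10],"hand": 0.42},{"turn": [0,0,0],"translation": [0,0,-30],"hand": 0.42},{"turn": [0,0,0],"translation": [0,0,-35],"hand": 0.42},{"turn": [0,0,0],"translation": [0,34,0],"hand": 0.42},{"turn": [0,0,0],"translation": [0,34,0],"hand": 0.42},{"turn": [0,0,0],"translation": [0,34,0],"hand": 0.42},{"turn": [0,0,0],"translation": [0,34,0],"hand": 0.42},{"turn": [0,0,0],"translation": [0,34,0],"hand": 0.42}]}}

```text
time_s: 5.58
eef_pos: [593.4, 60.7, 167.8]
ee_rot: [-0.241, -0.101, 0.965, -0.025]
force: [-0.6, 0.1, 0.5]
grip_width: 0.422
grip_force: 0.0
```

```bash
cat > die.py <<'E'
from plan import *
from rig import capture
import pickle,sys
D=np.stack([xd,yd,n],1)
s,p,R=now();c=capture("wrist");print(s["time_s"],(p-O)@D,s["joints"],s["grip_width"],s["force"])
s,p2,_=now();print((p2-O)@D)
c["p"]=p;c["Rt"]=R;pickle.dump(c,open(sys.argv[1]+".pkl","wb"));cv2.imwrite(f"pics/{sys.argv[1]}.png",c["image"])
P=wcloud(c);Q=(P-O)@D;ok=c["z_map"]>0
def st(nm,m): q=Q[ok&m];print(nm,len(q),*np.percentile(q,[3,50,97],axis=0)) if len(q) else print(nm,0)
x,y,z=Q[...,0],Q[...,1],Q[...,2]
b=(abs(x)<25)&(abs(y+40)<15)
st("nose",b&(z>-8)&(z<2)); st("shoulder",b&(z>-14)&(z<-7)); st("floor",b&(z<-30)&(z>-40))
st("wall+",(abs(x)<30)&(abs(y+20)<6)&(abs(z)<2.5)); st("wall-",(abs(x)<30)&(abs(y+60)<6)&(abs(z)<2.5))
st("mid",(abs(x)<30)&(abs(y+0)<14)&(z>-22)&(z<-10))
st("cover rib",(abs(x)<30)&(abs(y-130)<40)&(z>22)&(z<35))
for Y in(-40,0):
  q=ok&(abs(y-Y)<10)&(z>-30)&(z<-2)&(abs(x)>30)&(abs(x)<50);st("endwalls lo",q&(x<0));st("hi",q&(x>0))
E
python3 die.py w4
```

```text
5.5833 [  0.2 -44.6 104.9] [-0.   0.8  1.  -0.1  1.8 -1.8] 0.4222497255486948 [-0.6  0.1  0.5]
[  0.2 -50.7 105.2]
nose 288 [ -5.6 -47.4  -7.7] [  0.4 -42.1  -3.6] [  5.5 -36.3  -2.5]
shoulder 522 [ -9.9 -51.5 -12.8] [  2.8 -42.1  -9.7] [  9.5 -32.   -8. ]
floor 1653 [-24.  -54.4 -35.7] [  9.9 -37.7 -34.2] [ 24.1 -25.6 -30.3]
wall+ 594 [-27.8 -23.9  -1.8] [  1.9 -21.9  -0.5] [ 28.6 -19.8   0.7]
wall- 830 [-28.1 -65.8  -1.7] [  1.6 -62.9  -0.5] [ 28.4 -60.    0.7]
mid 991 [-10.3 -12.7 -20.1] [  0.4  -2.7 -16.7] [ 10.6   7.8 -15.3]
cover rib 920 [-16.6 122.1  22.3] [  0.9 126.7  27.3] [ 17.  135.2  28.8]
endwalls lo 446 [-40.2 -49.3 -28.9] [-39.5 -39.9 -14.2] [-38.9 -30.6  -2.9]
hi 7 [ 42.1 -41.7  -2.6] [ 45.4 -34.8  -2.3] [ 47.1 -31.1  -2. ]
endwalls lo 276 [-40.1  -8.6 -29.5] [-39.5   3.5 -20.6] [-38.7   9.4  -3.3]
hi 3 [45.2 -5.6 -2.5] [45.7 -2.1 -2.2] [46.4  2.3 -2. ]
```

Request:
{"method": "move_arm", "body": {"moves": [{"turn": [0,0,0.1208],"translation": [0,0,0],"hand": 0.42},{"turn": [0,0,0.1208],"translation": [0,0,0],"hand": 0.42},{"turn": [0,0,0.1208],"translation": [0,0,0],"hand": 0.42},{"turn": [0,0,0.1208],"translation": [0,0,0],"hand": 0.42},{"turn": [0,0,0.1208],"translation": [0,0,0],"hand": 0.42},{"turn": [0,0,0.1208],"translation": [0,0,0],"hand": 0.42},{"turn": [0,0,0.1208],"translation": [0,0,0],"hand": 0.42},{"turn": [0,0,0.1208],"translation": [0,0,0],"hand": 0.42},{"turn": [0,0,0.1208],"translation": [0,0,0],"hand": 0.42},{"turn": [0,0,0.1208],"translation": [0,0,0],"hand": 0.42}]}}

```text
time_s: 6.47
eef_pos: [594.0, 59.0, 167.7]
ee_rot: [-0.184, 0.468, 0.85, -0.158]
force: [0.0, -0.2, 0.0]
grip_width: 0.423
grip_force: 0.0
```

Request:
{"method": "move_arm", "body": {"moves": [{"turn": [0,0,0.1208],"translation": [0,0,0],"hand": 0.42},{"turn": [0,0,0.1208],"translation": [0,0,0],"hand": 0.42},{"turn": [0,0,0.1208],"translation": [0,0,0],"hand": 0.42},{"turn": [0,0,0],"translation": [0,0,0],"hand": 0.42},{"turn": [0,0,0],"translation": [0,0,0],"hand": 0.42},{"turn": [0,0,0],"translation": [0,0,0],"hand": 0.42}]}}

```text
time_s: 6.97
eef_pos: [594.2, 58.9, 167.9]
ee_rot: [-0.153, 0.61, 0.755, -0.187]
force: [-0.2, 0.1, -0.1]
grip_width: 0.419
grip_force: 0.0
```

```bash
cat >> plan.py <<'E'
RX=np.stack([-yd,-xd,-n],1)  # tool x=-deck y, y=-deck x
E
python3 die.py w5
python3 - <<'E'
from plan import *
D=np.stack([xd,yd,n],1)
rel(O+D@[0,-42,40],RX)
E
```

```text
6.9667 [ -0.1 -42.7 105.2] [-0.   0.8  1.  -0.1  1.8 -0.3] 0.41929180879659494 [-0.2  0.1 -0.1]
[ -0.1 -42.7 105.3]
nose 282 [ -5.4 -48.1  -7.6] [ -0.7 -42.8  -3.7] [  4.5 -36.9  -2.2]
shoulder 537 [-10.1 -52.2 -12.6] [ -0.7 -44.9  -9.7] [  9.3 -32.7  -7.9]
floor 1325 [-24.2 -51.2 -35.6] [  7.3 -39.7 -34.2] [ 24.2 -25.8 -30.2]
wall+ 551 [-27.6 -24.1  -2.1] [  0.5 -22.3  -0.7] [ 28.6 -20.2   0.7]
wall- 897 [-28.2 -65.9  -1.8] [  0.  -62.9  -0.5] [ 28.1 -60.1   0.7]
mid 831 [-10.9 -12.4 -18.4] [ -0.2  -2.9 -16.6] [ 10.1   7.4 -15.3]
cover rib 0
endwalls lo 168 [-39.5 -49.4 -28.8] [-39.2 -40.4 -15. ] [-39.  -30.7  -2.3]
hi 189 [ 40.1 -49.6 -28.7] [ 40.4 -40.6 -13.2] [ 40.9 -30.6  -2.5]
endwalls lo 36 [-39.7  -9.9 -29.4] [-39.6  -6.4 -22.9] [-39.4  -1.2  -9.3]
hi 40 [ 40.4  -9.8 -29.2] [ 40.7  -6.3 -23. ] [40.9 -0.6 -8.5]
turn [0. 0. 0.] deg 0.2 shift(now axes) [-0.7 -0.2 65.3] shift(new axes) [-0.7 -0.1 65.3] dist 65.3
```

View pics/w5.png

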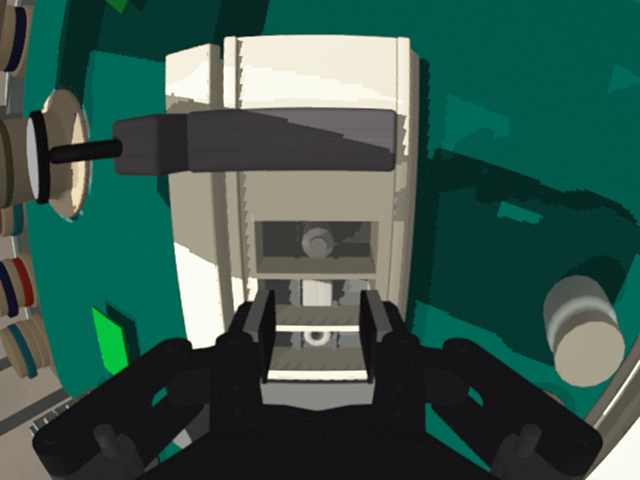

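The wrist view confirms the hand is centred on the die at (317,242) in its pocket. The block is at (317,292), and the clamp jaw at y≈140 is clear of the hand.

Request:
{"method": "move_arm", "body": {"moves": [{"turn": [0,0,0],"translation": [-0.2,0,20],"hand": 0.4},{"turn": [0,0,0],"translation": [0,0,20],"hand": 0.4},{"turn": [0,0,0],"translation": [0,0,20],"hand": 0.4},{"turn": [0,0,0],"translation": [0,0,18],"hand": 0.4},{"turn": [0,0,0],"translation": [0,0,14],"hand": 0.4},{"turn": [0,0,0],"translation": [0,0,10],"hand": 0.4},{"turn": [0,0,0],"translation": [0,0,6],"hand": 0.4},{"turn": [0,0,0],"translation": [0,0,4],"hand": 0.4},{"turn": [0,0,0],"translation": [0,0,0],"hand": 0.4},{"turn": [0,0,0],"translation": [0,0,0],"hand": 0.4}]}}

```text
time_s: 7.85
eef_pos: [543.4, 47.9, 69.5]
ee_rot: [-0.152, 0.611, 0.754, -0.187]
force: [1.0, -0.5, -0.4]
grip_width: 0.404
grip_force: 0.0
```

Request:
{"method": "move_arm", "body": {"moves": [{"turn": [0,0,0],"translation": [0,0,0],"hand": 0.3},{"turn": [0,0,0],"translation": [0,0,0],"hand": 0.24},{"turn": [0,0,0],"translation": [0,0,0],"hand": 0.18},{"turn": [0,0,0],"translation": [0,0,0],"hand": 0.18},{"turn": [0,0,0],"translation": [0,0,0],"hand": 0.18}], "grip_force": 40}}

```text
time_s: 8.27
eef_pos: [543.6, 48.0, 69.8]
ee_rot: [-0.151, 0.612, 0.754, -0.187]
force: [3.3, 0.6, 6.0]
grip_width: 0.232
grip_force: 39.2
```

Run:
```python
from plan import *
D=np.stack([xd,yd,n],1)
s,p,R=now();print(s["time_s"],(p-O)@D,s["grip_width"],s["force"],s["grip_force"])
```

```text
8.2667 [ -0.4 -42.3  -5.7] 0.2319282636409009 [3.3 0.6 6. ] 39.23271322011715
```

Request:
{"method": "move_arm", "body": {"moves": [{"turn": [0,0,0],"translation": [0,0,-5],"hand": 0.18},{"turn": [0,0,0],"translation": [0,0,-12],"hand": 0.18},{"turn": [0,0,0],"translation": [0,0,-20],"hand": 0.18},{"turn": [0,0,0],"translation": [0,0,-25],"hand": 0.18},{"turn": [0,0,0],"translation": [0,0,-30],"hand": 0.18},{"turn": [0,0,0],"translation": [0,0,-30],"hand": 0.18},{"turn": [0,0,0],"translation": [0,0,-30],"hand": 0.18},{"turn": [0,0,0],"translation": [0,0,-15],"hand": 0.18},{"turn": [0,0,0],"translation": [0,0,0],"hand": 0.18},{"turn": [0,0,0],"translation": [0,0,0],"hand": 0.18}]}}

```text
time_s: 9.1
eef_pos: [619.4, 64.1, 215.8]
ee_rot: [-0.152, 0.611, 0.754, -0.188]
force: [0.2, 0.3, -0.8]
grip_width: 0.235
grip_force: 39.3
```

Run:
```python
from plan import *
D=np.stack([xd,yd,n],1)
s,p,R=now();print(s["time_s"],p,(p-O)@D,s["grip_width"],s["force"],s["grip_force"])
V=np.stack([-yd,hh,[0,0,-1.]],1);rel(np.array([446,-337,270.]),V)
from rig import capture
c=capture("wrist");cv2.imwrite("pics/w6.png",c["image"])
```

```text
9.1 [619.4  64.1 215.8] [ -0.3 -42.5 159.7] 0.2351838031614891 [ 0.2  0.3 -0.8] 39.302461578918155
turn [-0.5 -0.   0. ] deg 28.0 shift(now axes) [-356.7 -248.4   70.4] shift(new axes) [-356.9 -252.1  -54.2] dist 440.3
```

View pics/w6.png

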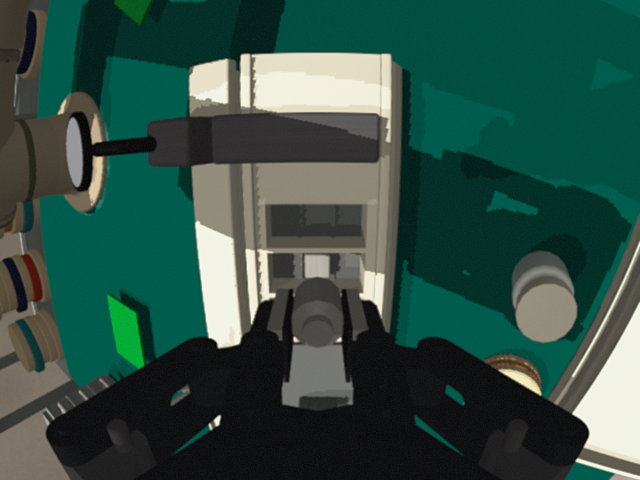

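The die is held upright between the pads at (318,310) and its pocket at (317,225) is empty.

Request:
{"method": "move_arm", "body": {"moves": [{"turn": [-0.0977,0,0],"translation": [0,0,0],"hand": 0.18},{"turn": [-0.0977,0,0],"translation": [0,0,0],"hand": 0.18},{"turn": [-0.0977,0,0],"translation": [0,0,0],"hand": 0.18},{"turn": [-0.0977,0,0],"translation": [0,0,0],"hand": 0.18},{"turn": [-0.0977,0,0],"translation": [0,0,0],"hand": 0.18},{"turn": [0,0,0],"translation": [0,0,-30],"hand": 0.18},{"turn": [0,0,0],"translation": [0,0,-30],"hand": 0.18},{"turn": [0,0,0],"translation": [-32.4,-22.9,0],"hand": 0.18},{"turn": [0,0,0],"translation": [-32.4,-22.9,0],"hand": 0.18},{"turn": [0,0,0],"translation": [-32.4,-22.9,0],"hand": 0.18}]}}

```text
time_s: 9.98
eef_pos: [570.4, -45.9, 275.0]
ee_rot: [-0.001, 0.63, 0.777, -0.0]
force: [0.8, -0.9, -1.0]
grip_width: 0.235
grip_force: 39.5
```

Request:
{"method": "move_arm", "body": {"moves": [{"turn": [0,0,0],"translation": [-32.4,-22.9,0],"hand": 0.18},{"turn": [0,0,0],"translation": [-32.4,-22.9,0],"hand": 0.18},{"turn": [0,0,0],"translation": [-32.4,-22.9,0],"hand": 0.18},{"turn": [0,0,0],"translation": [-32.4,-22.9,0],"hand": 0.18},{"turn": [0,0,0],"translation": [-32.4,-22.9,0],"hand": 0.18},{"turn": [0,0,0],"translation": [-32.4,-22.9,0],"hand": 0.18},{"turn": [0,0,0],"translation": [-32.4,-22.9,0],"hand": 0.18},{"turn": [0,0,0],"translation": [-32.4,-22.9,0],"hand": 0.18},{"turn": [0,0,0],"translation": [0,0,0],"hand": 0.18},{"turn": [0,0,0],"translation": [0,0,0],"hand": 0.18}]}}

```text
time_s: 10.82
eef_pos: [444.8, -337.5, 274.5]
ee_rot: [-0.002, 0.631, 0.775, 0.001]
force: [0.6, -0.1, -1.3]
grip_width: 0.233
grip_force: 39.6
```

Run:
```python
from plan import *
import pickle
from rig import capture
s,p,R=now();print(s["time_s"],p,s["joints"],s["grip_width"],s["force"],s["grip_force"])
V=np.stack([-yd,hh,[0,0,-1.]],1);rel(np.array([446,-337,60.]),V)
c=capture("wrist");c["p"]=p;c["Rt"]=R;P=wcloud(c);im=c["image"].astype(int);g=im.max(2)
m=(np.hypot(P[...,0]-446,P[...,1]+337)<45)&(g<75)&(P[...,2]<14)&(c["z_map"]>0)&(im.max(2)-im.min(2)<25)
q=P[m];print("pad",len(q),q.min(0),q.max(0),np.median(q,0))
cv2.imwrite("pics/w7.png",c["image"])
```

```text
10.8167 [ 444.8 -337.5  274.5] [-0.9  0.4  1.4  0.   1.4 -1.1] 0.2326408849543416 [ 0.6 -0.1 -1.3] 39.57115405064542
turn [-0. -0. -0.] deg 0.3 shift(now axes) [ -0.5   1.4 214.5] shift(new axes) [  0.2   1.3 214.5] dist 214.5
pad 2212 [ 416.6 -365.8    5. ] [ 473.2 -308.5   10.8] [ 444.6 -336.5    7.9]
```

Request:
{"method": "move_arm", "body": {"moves": [{"turn": [0,0,0],"translation": [0,0.5,35],"hand": 0.18},{"turn": [0,0,0],"translation": [0,0,40],"hand": 0.18},{"turn": [0,0,0],"translation": [0,0,40],"hand": 0.18},{"turn": [0,0,0],"translation": [0,0,40],"hand": 0.18},{"turn": [0,0,0],"translation": [0,0,35],"hand": 0.18},{"turn": [0,0,0],"translation": [0,0,20],"hand": 0.18},{"turn": [0,0,0],"translation": [0,0,13],"hand": 0.18},{"turn": [0,0,0],"translation": [0,0,8],"hand": 0.18},{"turn": [0,0,0],"translation": [0,0,3],"hand": 0.18},{"turn": [0,0,0],"translation": [0,0,0],"hand": 0.18}]}}

```text
time_s: 11.7
eef_pos: [447.3, -335.6, 42.2]
ee_rot: [-0.0, 0.63, 0.777, 0.001]
force: [-0.8, 0.3, -1.2]
grip_width: 0.233
grip_force: 39.6
```

Request:
{"method": "move_arm", "body": {"moves": [{"turn": [0,0,0],"translation": [0,0,1],"hand": 0.18},{"turn": [0,0,0],"translation": [0,0,1],"hand": 0.18},{"turn": [0,0,0],"translation": [0,0,0.5],"hand": 0.18},{"turn": [0,0,0],"translation": [0,0,0],"hand": 0.18}]}}

```text
time_s: 12.03
eef_pos: [447.3, -336.6, 40.2]
ee_rot: [0.001, 0.63, 0.777, 0.0]
force: [-0.2, 0.7, -0.5]
grip_width: 0.239
grip_force: 39.6
```

Request:
{"method": "move_arm", "body": {"moves": [{"turn": [0,0,0],"translation": [0,0,0.8],"hand": 0.18},{"turn": [0,0,0],"translation": [0,0,0.8],"hand": 0.18},{"turn": [0,0,0],"translation": [0,0,0.8],"hand": 0.18},{"turn": [0,0,0],"translation": [0,0,0],"hand": 0.18}]}}

```text
time_s: 12.37
eef_pos: [447.1, -336.4, 37.2]
ee_rot: [0.0, 0.63, 0.777, 0.0]
force: [-0.5, -0.2, -1.3]
grip_width: 0.238
grip_force: 39.6
```

Request:
{"method": "move_arm", "body": {"moves": [{"turn": [0,0,0],"translation": [0,0,0.5],"hand": 0.18},{"turn": [0,0,0],"translation": [0,0,0.5],"hand": 0.18},{"turn": [0,0,0],"translation": [0,0,0],"hand": 0.18},{"turn": [0,0,0],"translation": [0,0,0],"hand": 0.18}]}}

```text
time_s: 12.7
eef_pos: [447.2, -336.5, 36.6]
ee_rot: [0.0, 0.63, 0.777, 0.0]
force: [-1.3, 1.2, 2.6]
grip_width: 0.233
grip_force: 39.9
```

Request:
{"method": "move_arm", "body": {"moves": [{"turn": [0,0,0],"translation": [0,0,0.4],"hand": 0.18},{"turn": [0,0,0],"translation": [0,0,0],"hand": 0.18}]}}

```text
time_s: 12.87
eef_pos: [447.2, -336.5, 36.6]
ee_rot: [0.0, 0.63, 0.777, 0.0]
force: [-2.0, 2.1, 7.1]
grip_width: 0.234
grip_force: 40.4
```

Request:
{"method": "move_arm", "body": {"moves": [{"turn": [0,0,0],"translation": [0,0,0],"hand": 0.25},{"turn": [0,0,0],"translation": [0,0,0],"hand": 0.3},{"turn": [0,0,0],"translation": [0,0,0],"hand": 0.42},{"turn": [0,0,0],"translation": [0,0,0],"hand": 0.42},{"turn": [0,0,0],"translation": [0,0,-8],"hand": 0.42},{"turn": [0,0,0],"translation": [0,0,-20],"hand": 0.42},{"turn": [0,0,0],"translation": [0,0,-40],"hand": 0.42},{"turn": [0,0,0],"translation": [0,0,-40],"hand": 0.42},{"turn": [0,0,0],"translation": [0,0,-40],"hand": 0.42},{"turn": [0,0,0],"translation": [0,0,-40],"hand": 0.42}]}}

```text
time_s: 13.7
eef_pos: [446.7, -336.1, 226.7]
ee_rot: [0.0, 0.63, 0.777, 0.0]
force: [0.8, -0.2, -0.6]
grip_width: 0.42
grip_force: 0.0
```

Request:
{"method": "move_arm", "body": {"moves": [{"turn": [0,0,0],"translation": [0,0,-40],"hand": 0.4},{"turn": [0,0,0],"translation": [0,0,-30],"hand": 0.4},{"turn": [0,0,0],"translation": [0,0,0],"hand": 0.4},{"turn": [0,0,0],"translation": [0,0,0],"hand": 0.4}]}}

```text
time_s: 14.03
eef_pos: [447.1, -336.7, 295.7]
ee_rot: [0.002, 0.63, 0.777, 0.0]
force: [-0.3, -0.2, -0.7]
grip_width: 0.401
grip_force: 0.0
```

Run:
```python
from plan import *
import pickle
from rig import capture
D=np.stack([xd,yd,n],1)
s,p,R=now();print(s["time_s"],p,s["joints"],s["grip_width"],s["force"])
c=capture("wrist");c["p"]=p;c["Rt"]=R;P=wcloud(c);im=c["image"].astype(int)
m=(np.hypot(P[...,0]-446,P[...,1]+337)<25)&(c["z_map"]>0)&(P[...,2]<60)
for lo,hi in((36,42),(29,34)):
  q=P[m&(P[...,2]>lo)&(P[...,2]<hi)];print(len(q),q.min(0),q.max(0),q.mean(0)) if len(q) else print(0)
cv2.imwrite("pics/w8.png",c["image"])
rel(O+D@[0,127,130],RD)
```

```text
14.0333 [ 447.1 -336.7  295.7] [-0.9  0.4  1.3  0.   1.5 -1.1] 0.40116444712572563 [-0.3 -0.2 -0.7]
107 [ 441.4 -342.9   36.4] [ 452.9 -331.4   40.4] [ 447.2 -337.1   38.7]
192 [ 437.  -347.6   29. ] [ 457.5 -325.7   33.9] [ 446.9 -336.2   32.4]
turn [ 0.4  0.4 -1.5] deg 93.3 shift(now axes) [186.7 237.  104.4] shift(new axes) [-258.1  186.9  -19.3] dist 319.3
```

View pics/w8.png

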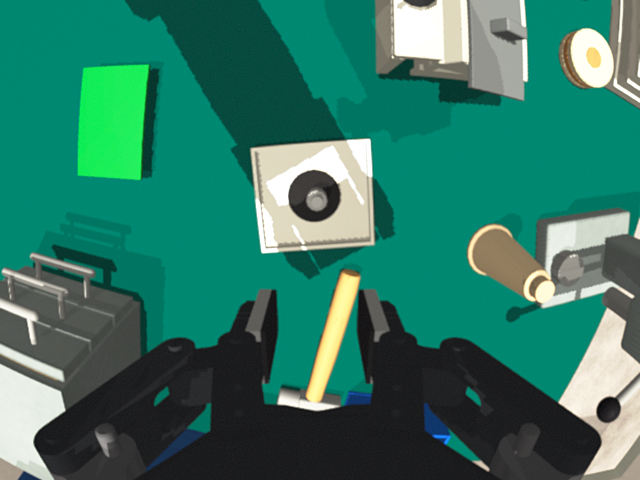

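The die stands nose up on the pad at (317,200), well inside it. In the same view the slid cover at (497,45) is still on the deck. Now I'll go back to the cover's rib.

Request:
{"method": "move_arm", "body": {"moves": [{"turn": [0,0,-0.1208],"translation": [0,0,0],"hand": 0.4},{"turn": [0,0,-0.1208],"translation": [0,0,0],"hand": 0.4},{"turn": [0,0,-0.1208],"translation": [0,0,0],"hand": 0.4},{"turn": [0,0,-0.1208],"translation": [0,0,0],"hand": 0.4},{"turn": [0,0,-0.1208],"translation": [0,0,0],"hand": 0.4},{"turn": [0,0,-0.1208],"translation": [0,0,0],"hand": 0.4},{"turn": [0,0,-0.1208],"translation": [0,0,0],"hand": 0.4},{"turn": [0,0,-0.1208],"translation": [0,0,0],"hand": 0.4},{"turn": [0,0,-0.1208],"translation": [0,0,0],"hand": 0.4},{"turn": [0,0,-0.1208],"translation": [0,0,0],"hand": 0.4}]}}

```text
time_s: 14.92
eef_pos: [446.6, -336.2, 292.2]
ee_rot: [-0.001, 0.075, 0.997, 0.001]
force: [-0.1, -0.1, -0.7]
grip_width: 0.399
grip_force: 0.0
```

Request:
{"method": "move_arm", "body": {"moves": [{"turn": [0,0,-0.1208],"translation": [0,0,0],"hand": 0.4},{"turn": [0,0,-0.1208],"translation": [0,0,0],"hand": 0.4},{"turn": [0,0,-0.1208],"translation": [0,0,0],"hand": 0.4},{"turn": [0,0.0977,0],"translation": [0,0,0],"hand": 0.4},{"turn": [0,0.0977,0],"translation": [0,0,0],"hand": 0.4},{"turn": [0,0.0977,0],"translation": [0,0,0],"hand": 0.4},{"turn": [0,0.0977,0],"translation": [0,0,0],"hand": 0.4},{"turn": [0,0.0977,0],"translation": [0,0,0],"hand": 0.4},{"turn": [0,0,0],"translation": [0,0,0],"hand": 0.4},{"turn": [0,0,0],"translation": [0,0,0],"hand": 0.4}]}}

```text
time_s: 15.75
eef_pos: [447.3, -336.1, 292.0]
ee_rot: [-0.24, -0.101, 0.965, -0.024]
force: [0.2, 0.1, 0.6]
grip_width: 0.403
grip_force: 0.0
```

Run:
```python
from plan import *
D=np.stack([xd,yd,n],1)
s,p,R=now();print(s["time_s"],p,s["joints"],(p-O)@D)
rel(O+D@[0,127,130],RD)
```

```text
15.75 [ 447.3 -336.1  292. ] [-0.7  0.6  1.1 -0.4  1.8 -2.5] [256.8 313.8 109.3]
turn [0. 0. 0.] deg 0.2 shift(now axes) [-257.3  186.1  -19.9] shift(new axes) [-256.8  186.8  -20.7] dist 318.2
```

Request:
{"method": "move_arm", "body": {"moves": [{"turn": [0,0,0],"translation": [-32.1,23.3,-2.6],"hand": 0.4},{"turn": [0,0,0],"translation": [-32.1,23.3,-2.6],"hand": 0.4},{"turn": [0,0,0],"translation": [-32.1,23.3,-2.6],"hand": 0.4},{"turn": [0,0,0],"translation": [-32.1,23.3,-2.6],"hand": 0.4},{"turn": [0,0,0],"translation": [-32.1,23.3,-2.6],"hand": 0.4},{"turn": [0,0,0],"translation": [-32.1,23.3,-2.6],"hand": 0.4},{"turn": [0,0,0],"translation": [-32.1,23.3,-2.6],"hand": 0.4},{"turn": [0,0,0],"translation": [-32.1,23.3,-2.6],"hand": 0.4},{"turn": [0,0,0],"translation": [0,0,20],"hand": 0.4},{"turn": [0,0,0],"translation": [0,0,0],"hand": 0.4}]}}

```text
time_s: 16.58
eef_pos: [629.9, -106.3, 170.2]
ee_rot: [-0.242, -0.101, 0.965, -0.023]
force: [-0.3, -0.4, -0.2]
grip_width: 0.401
grip_force: 0.0
```

Request:
{"method": "move_arm", "body": {"moves": [{"turn": [0,0,0],"translation": [0,0,0],"hand": 0.4},{"turn": [0,0,0],"translation": [0,0,0],"hand": 0.4}]}}

```text
time_s: 16.75
eef_pos: [630.8, -108.7, 176.4]
ee_rot: [-0.239, -0.099, 0.966, -0.025]
force: [0.2, 0.4, -0.2]
grip_width: 0.403
grip_force: 0.0
```

Run:
```python
from plan import *
from rig import capture
D=np.stack([xd,yd,n],1)
s,p,R=now();c=capture("wrist");print(s["time_s"],(p-O)@D,s["grip_width"])
c["p"]=p;c["Rt"]=R
P=wcloud(c);Q=(P-O)@D;ok=(c["z_map"]>0)&(abs(Q[...,0])<40)&(abs(Q[...,1]-127)<25)
q=Q[ok&(Q[...,2]>25)&(Q[...,2]<35)];print("rib",len(q),np.percentile(q,[2,50,98],axis=0))
rel(O+D@[0,q[:,1].mean(),31],RD)
```

```text
16.75 [  2.7 128.9 113.4] 0.40302458261816637
rib 1314 [[-17.4 122.8  25.7]
 [  0.4 129.9  27.4]
 [ 16.5 136.6  28.8]]
turn [ 0.  0. -0.] deg 0.3 shift(now axes) [-2.3 -0.8 82.7] shift(new axes) [-2.6 -0.8 82.7] dist 82.7
```

Request:
{"method": "move_arm", "body": {"moves": [{"turn": [0,0,0],"translation": [-2.4,-0.8,20],"hand": 0.4},{"turn": [0,0,0],"translation": [0,0,20],"hand": 0.4},{"turn": [0,0,0],"translation": [0,0,17],"hand": 0.4},{"turn": [0,0,0],"translation": [0,0,13],"hand": 0.4},{"turn": [0,0,0],"translation": [0,0,8],"hand": 0.4},{"turn": [0,0,0],"translation": [0,0,4],"hand": 0.4},{"turn": [0,0,0],"translation": [0,0,0],"hand": 0.25},{"turn": [0,0,0],"translation": [0,0,0],"hand": 0.2},{"turn": [0,0,0],"translation": [0,0,0],"hand": 0.1},{"turn": [0,0,0],"translation": [0,0,0],"hand": 0.1}], "grip_force": 25}}

```text
time_s: 17.63
eef_pos: [596.3, -115.8, 102.0]
ee_rot: [-0.239, -0.1, 0.965, -0.025]
force: [1.9, -0.2, 3.9]
grip_width: 0.156
grip_force: 27.1
```

Run:
```python
from plan import *
D=np.stack([xd,yd,n],1)
s,p,R=now();print(s["time_s"],(p-O)@D,s["grip_width"],s["force"],s["grip_force"])
```

```text
17.6333 [ -1.2 128.7  31.2] 0.15557807293702275 [ 1.9 -0.2  3.9] 27.071772515773773
```

Request:
{"method": "move_arm", "body": {"moves": [{"turn": [0,0,0],"translation": [0,6,0],"hand": 0.1},{"turn": [0,0,0],"translation": [0,14,0],"hand": 0.1},{"turn": [0,0,0],"translation": [0,17,0],"hand": 0.1},{"turn": [0,0,0],"translation": [0,17,0],"hand": 0.1},{"turn": [0,0,0],"translation": [0,17,0],"hand": 0.1},{"turn": [0,0,0],"translation": [0,17,0],"hand": 0.1},{"turn": [0,0,0],"translation": [0,17,0],"hand": 0.1},{"turn": [0,0,0],"translation": [0,16,0],"hand": 0.1},{"turn": [0,0,0],"translation": [0,10,0],"hand": 0.1},{"turn": [0,0,0],"translation": [0,0,0],"hand": 0.1}]}}

```text
time_s: 18.47
eef_pos: [569.0, 14.8, 101.8]
ee_rot: [-0.239, -0.101, 0.965, -0.025]
force: [3.8, 7.8, 7.3]
grip_width: 0.155
grip_force: 27.6
```

Request:
{"method": "move_arm", "body": {"moves": [{"turn": [0,0,0],"translation": [0,0,0],"hand": 0.1},{"turn": [0,0,0],"translation": [0,0,0],"hand": 0.1},{"turn": [0,0,0],"translation": [0,0,0],"hand": 0.1}]}}

```text
time_s: 18.72
eef_pos: [569.2, 14.2, 101.9]
ee_rot: [-0.239, -0.101, 0.965, -0.024]
force: [3.7, 7.8, 8.3]
grip_width: 0.157
grip_force: 27.7
```

Run:
```python
from plan import *
D=np.stack([xd,yd,n],1)
s,p,R=now();print(s["time_s"],(p-O)@D,s["grip_width"],s["force"],s["grip_force"])
```

```text
18.7167 [-1.4 -4.  31.1] 0.15673099544181235 [3.7 7.8 8.3] 27.65171617269516
```

Request:
{"method": "move_arm", "body": {"moves": [{"turn": [0,0,0],"translation": [0,0,0],"hand": 0.25},{"turn": [0,0,0],"translation": [0,0,0],"hand": 0.35},{"turn": [0,0,0],"translation": [0,0,0],"hand": 0.4},{"turn": [0,0,0],"translation": [0,0,-10],"hand": 0.42},{"turn": [0,0,0],"translation": [0,0,-25],"hand": 0.42},{"turn": [0,0,0],"translation": [0,0,-35],"hand": 0.42},{"turn": [0,0,0],"translation": [0,0,-35],"hand": 0.42},{"turn": [0,0,0],"translation": [0,0,-25],"hand": 0.42},{"turn": [0,0,0],"translation": [0,0,0],"hand": 0.42},{"turn": [0,0,0],"translation": [0,0,0],"hand": 0.42}]}}

```text
time_s: 19.55
eef_pos: [628.7, 25.0, 215.9]
ee_rot: [-0.24, -0.1, 0.965, -0.025]
force: [-0.6, -0.4, -1.0]
grip_width: 0.422
grip_force: 0.0
```

Run:
```python
from plan import *
from rig import capture
D=np.stack([xd,yd,n],1)
s,p,R=now();c=capture("wrist");t=capture("top");print(s["time_s"],(p-O)@D,s["force"])
c["p"]=p;c["Rt"]=R
P=wcloud(c);Q=(P-O)@D;ok=(c["z_map"]>0);x,y,z=Q[...,0],Q[...,1],Q[...,2]
q=Q[ok&(abs(x)<40)&(abs(y)<30)&(z>25)&(z<35)];print("rib",np.percentile(q,[2,50,98],axis=0))
m=ok&(abs(x)<42)&(abs(y)<85);q=Q[m&(abs(y)>20)]
print("below face:",(Q[m][:,2]<-4).sum(),"cover ht",[(a,np.median(Q[m&(abs(y-a)<3)][:,2]).round(1)) for a in(-75,-65,-55,-30,30,55,65,75)])
q=Q[m&(z>4)&(z<9)];print(np.percentile(q,[.5,99.5],axis=0))
cv2.imwrite("pics/f.png",np.hstack([cv2.resize(c["image"],(400,300)),cv2.resize(t["image"],(400,300))]))
```

```text
19.55 [ -1.2  -2.4 160.2] [-0.6 -0.4 -1. ]
rib [[-17.5 -10.5  25.6]
 [ -0.2  -4.   27.4]
 [ 16.2   3.2  28.7]]
below face: 0 cover ht [(-75, np.float64(-0.5)), (-65, np.float64(226.8)), (-55, np.float64(226.0)), (-30, np.float64(190.3)), (30, np.float64(186.2)), (55, np.float64(230.2)), (65, np.float64(-0.1)), (75, np.float64(-0.4))]
[[-41.6 -68.6   4.1]
 [ 41.7  61.7   7.3]]
```

View pics/f.png

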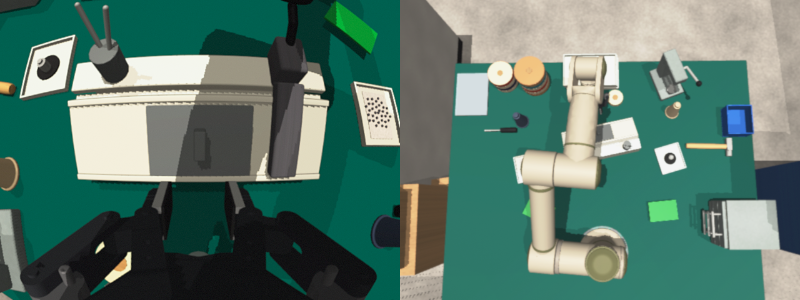

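The final views show the cover back over all three pockets at (200,143), lying flat, with its y range -69..62 against the pockets' -60..56. The die is upright on the pad at (47,67) and the hand touches nothing.

```bash
python3 -c "
from rig import finish_job
print(finish_job())"
```

```text
the job is handed in; nothing more can be done
None
```

The job is handed in at about 20 s of the 64 s limit: the die stands nose up on the rubber pad, the cover again shuts all three pockets with the block and collar left in theirs, and nothing else was touched.

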